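# Edge and close up a row of library books

## Robot

A 7-joint arm with a two-finger parallel gripper is mounted at the origin on the work surface. World frame = base frame: x ahead of the robot, y to its left, z up, the work surface at z = 0. Lengths are in m, angles in rad, forces in N, time in s.
With the tool pointing down it reaches from about 0.4 to 0.85 m from the base axis. Payload 10.4 kg.
Tool frame: the origin (TCP) lies midway between the tips of the shut fingers; the grasp point (between the pads) lies 19 mm behind it; z points along the fingers, x is the direction in which the jaws open and shut, and the axes are right-handed (so a half turn about z gives the same grasp; the last joint's range is limited). The gripper opens to 85 mm and grips with 20 to 120 N. Pads are 22 mm wide; open, the fingers measure 114 mm over their backs; the gripper's body (76 mm by 85 mm) begins 54 mm behind the grasp point. The pads swing forward as they close: fully open they stand 13 mm farther back than shut.
Start: joints at [-1.332, 0.332, -0.065, 1.46, 0.022, 1.35, -0.088], TCP at [0.162, 0.604, 0.231] pointing down, gripper open.
Joint ranges: [-2.6, 2.6], [-0.5, 2.12], [-1.47, 1.34], [0.16, 2.42], [-1.27, 4.41], [0.06, 2.06], [-2.6, 2.6]. Speed limits (rad/s): [2.22, 2.22, 2.79, 2.79, 3.14, 3.14, 3.14].

## Interface

Orientations are given as a unit quaternion [x, y, z, w].
In Python, from workcell import monitor, eyes, ticket, models gives the robot as it stands.
- The arm moves only by the tool servo_tool, never from a script. Its argument "motion" is a list of rows, each a list of 7 numbers: the opening, from 0 (shut) to 1 (fully open), then the shift along the tool's x, y, z in m, then the turn, a rotation vector about the tool's x, y, z in degrees. In form: [[fingers, tx, ty, tz, rx, ry, rz], ...]. A call has 1 to 20 rows; each row is the pose to reach, as a shift and turn from the pose commanded when the call began, along the tool's axes at that moment; what a row does not reach only later rows make up. A row lasts 1/8 s, in which the tool goes at most 62.5 mm and 10.7 degrees, less where a joint would pass 70% of its speed; a pose out of reach is approached as far as the arm can. A call with a gripper value outside its range is refused whole. The fingers move at their own pace and stop on an object; "grip_force" is the grip in N (left out, the last holds). Time passes only in rows, so rows that repeat a pose let the fingers close. It gives the time, the measured TCP pose, the force and the opening at its end, in the units of the state.
- monitor.get_obs(): the state, without advancing time (a new reading comes with each control period).
- eyes.camera(name): name is "side" or "top"; returns (picture, depth): 420x560x3 uint8, blue, green, red; 420x560 float32, m along the optical axis (not along the pixel's ray), 0 where there is no reading.
- eyes.camera_info(name): a dict with "intrinsics" (3x3 intrinsics, pixels), "extrinsics" (4x4, takes a point from world to camera coordinates). Camera axes: x right, y down, z forward; pixel columns grow to the right and rows downward; lengths in m; the calibration is good to about 2 mm. A picture is of the moment at which its call begins. camera_info takes no time and is no camera call.
- ticket.hand_in(): hands the job in, once; it reports no verdict.
Trained networks look in the newest picture that a camera, given by its name, has taken for a name from the list of things; names that differ only in an ending like _2 or _b are one class to them, and where a whole thing is asked for, a point or a joint stands for the part that bears it (a point fixed in the world has none). Each returns a list of dicts, best first, with "confidence" (0 to 1); they miss things now and then, are a little off and sometimes report something else, mostly with a low value. They report only what shows in the picture. A call takes as long as a camera call.
- models.boxes_of(camera, thing): "point" ([x, y, z] in m, in the coordinates of the camera as it stood for that picture, good to about 4 mm: the middle of the surface that is visible of it).
The state is a dict: "clock": time; "joint_pos": joint angles; "joint_velocities": joint speeds; "tau": joint torques, N m; "position": TCP position; "ee_rot": TCP orientation; "ft_force": force on the tool from outside, world axes, zero at the start; "torque": the same for the moment, N m; "grip_width": opening from 0.0 (shut) to 1.0 (fully open).
Only numpy, scipy, OpenCV 4.12 (cv2) and the standard library are available. Lean on these libraries where they do the work, as an engineer would, in place of code of your own. Each camera call takes 0.05 s, during which the arm holds its last target. There are 200 camera calls.

## Task

Tidy the row of five books on the white rack: push back the books that stick out towards the robot until every spine is flush with the rack's front edge, and slide the blue bookend along the rack so that the five books stand upright and close together between it and the fixed end panel. Only push: do not pick up, lift or knock over any book or the bookend, and leave everything else on the table where it stands.

Things in the scene. Friction and masses are not known exactly. Their poses are not given: they have to be found in the camera images.
- rack: White book rack, fixed: base board 180 deep x 460 long, its top 18 mm above the table, wood-coloured front edge; end panel 140 mm tall (above the base) at its left end (robot's view), right end open. Origin: middle of the base's front edge, table height. x: front edge to back; y: along the edge to the end panel, whose inner face is at y = 210 mm; base y = -230 to 230; z up
- book_red: Red hardback standing loose on the base, spine to the front: 28 mm thick (y), 170 tall, 120 deep (x, from the spine back), 0.2 to 0.45 kg. Friction about 0.4: it slides when pushed at mid-height or lower, tips if pushed near its top. Origin: foot of the spine, mid-thickness; flush when at x = 0 in the rack's frame
- book_blue: Blue hardback standing loose on the base, spine to the front: 24 mm thick (y), 158 tall, 112 deep (x, from the spine back), 0.2 to 0.45 kg. Friction about 0.4: it slides when pushed at mid-height or lower, tips if pushed near its top. Origin: foot of the spine, mid-thickness; flush when at x = 0 in the rack's frame
- book_green: Green hardback standing loose on the base, spine to the front: 32 mm thick (y), 175 tall, 125 deep (x, from the spine back), 0.2 to 0.45 kg. Friction about 0.4: it slides when pushed at mid-height or lower, tips if pushed near its top. Origin: foot of the spine, mid-thickness; flush when at x = 0 in the rack's frame
- book_yellow: Yellow hardback standing loose on the base, spine to the front: 26 mm thick (y), 165 tall, 118 deep (x, from the spine back), 0.2 to 0.45 kg. Friction about 0.4: it slides when pushed at mid-height or lower, tips if pushed near its top. Origin: foot of the spine, mid-thickness; flush when at x = 0 in the rack's frame
- book_black: Black hardback standing loose on the base, spine to the front: 30 mm thick (y), 172 tall, 122 deep (x, from the spine back), 0.2 to 0.45 kg. Friction about 0.4: it slides when pushed at mid-height or lower, tips if pushed near its top. Origin: foot of the spine, mid-thickness; flush when at x = 0 in the rack's frame
- bookend: Blue L-shaped bookend, 0.5 to 0.75 kg, loose on the base right of the books, friction 0.4: panel 110 wide (x), 130 tall, 12 mm thick, grey felt towards the books; foot 14 mm thick pointing away from them, outer edge 90 mm from the felt; thin sloping brace mid-foot. Origin: bottom middle of the felt; y to the books. Row closed (books 140 mm in all): origin at rack y = 70 mm
- mug: White mug, 76 mm wide, 85 mm tall, a handle on one side; to be left alone. Origin: centre of its underside
- stamp: Self-inking hand stamp, black and red, 50 x 30 mm, 78 mm tall; to be left alone. Origin: centre of its underside
- pawn: Brown wooden chess pawn, 28 mm wide, 48 mm tall, left standing on the rack's base near its open end's back corner; to be left alone. Origin: centre of its underside
- pencil_cup: Steel cup with pencils, 72 mm wide, 165 mm tall; to be left alone. Origin: centre of its underside
- cactus: Small cactus in a terracotta pot, 88 mm wide, 136 mm tall, beside the end panel; to be left alone. Origin: centre of its underside
- returned_book: Orange book lying flat, 190 x 130 x 26 mm, beside the rack's open end; to be left alone. Origin: centre of its underside

How it is judged:
By the outcome, as a careful person would: the job done as asked, in the order asked, and still so for the second after the job is handed in, with the robot touching nothing.
It also fails if it takes over 67 s, if anything falls off the work surface, if the arm or the gripper's body presses on something with over 40 N, if the wrist force passes 120 N, or if a joint passes its speed limit or range.

## Working session

There is one attempt and no reset: what is moved stays moved. The work goes in short steps, Python scripts to look and compute and a tool call to move; the robot and the scene stay as the last step left them, time stands still between calls to the robot, and variables do not carry over. Pictures are saved under pics/ and viewed, about 8 in all and at most 12, crops included, and the job is handed in when it is done.

Besides the shell and the picture viewer there is one more tool, called in YAML: its name, and indented under it one key for each argument. servo_tool: Moves the arm, as the interface text tells. Its arguments: {"type":"object","properties":{"motion":{"type":"array"},"grip_force":{"type":"number"}},"required":["motion"]}

```bash
mkdir -p pics; cat > h.py <<'E'
import numpy as np,cv2
from workcell import monitor,eyes,ticket,models
def cloud(name):
    im,d=eyes.camera(name);i=eyes.camera_info(name);K=np.array(i["intrinsics"]);T=np.linalg.inv(np.array(i["extrinsics"]))
    v,u=np.mgrid[:d.shape[0],:d.shape[1]]
    P=np.stack([(u-K[0,2])/K[0,0]*d,(v-K[1,2])/K[1,1]*d,d],-1)@T[:3,:3].T+T[:3,3]
    P[d==0]=np.nan
    return im,P
def find(name,thing):
    T=np.linalg.inv(np.array(eyes.camera_info(name)["extrinsics"]))
    return [(round(r["confidence"],2),np.round(T[:3,:3]@r["point"]+T[:3,3],3)) for r in models.boxes_of(name,thing)]
E
python3 - <<'E'
from h import *
o=monitor.get_obs();print(o["clock"],o["position"],o["ee_rot"])
a,P=cloud("side");cv2.imwrite("pics/s0.png",a)
b,Q=cloud("top");cv2.imwrite("pics/t0.png",b)
np.savez("c0.npz",a=a,P=P,b=b,Q=Q)
for n in ["side","top"]: print(n,np.linalg.inv(np.array(eyes.camera_info(n)["extrinsics"])).round(3)[:3])
for t in "rack book_red book_blue book_green book_yellow book_black bookend".split(): print(t,find("top",t)[:2],find("side",t)[:2])
E
```

```text
0.0 [0.16163623 0.60333344 0.2304885 ] [ 7.93350974e-01  6.08764058e-01 -5.88225476e-04  4.56750706e-04]
side [[ 0.865 -0.281  0.416  0.178]
 [-0.502 -0.501  0.705 -0.66 ]
 [ 0.01  -0.819 -0.574  0.604]]
top [[-0.019 -0.999  0.044  0.495]
 [-1.     0.019  0.004  0.009]
 [-0.004 -0.044 -0.999  1.039]]
rack [(0.67, array([ 0.688, -0.022,  0.023])), (0.3, array([ 0.394, -0.194,  0.063]))] [(0.88, array([ 0.647, -0.136,  0.021]))]
book_red [(0.95, array([0.642, 0.14 , 0.182]))] [(0.64, array([0.652, 0.142, 0.181]))]
book_blue [(0.78, array([0.623, 0.058, 0.174]))] [(0.58, array([0.609, 0.053, 0.135]))]
book_green [(0.96, array([0.62 , 0.098, 0.189])), (0.51, array([ 0.445, -0.092,  0.076]))] [(0.67, array([0.582, 0.096, 0.17 ]))]
book_yellow [(0.66, array([0.613, 0.175, 0.176])), (0.4, array([ 0.698, -0.155,  0.033]))] [(0.8, array([0.581, 0.176, 0.133])), (0.38, array([ 0.623, -0.018,  0.062]))]
book_black [(0.61, array([0.655, 0.212, 0.188]))] [(0.56, array([0.663, 0.206, 0.185]))]
bookend [(0.73, array([ 0.623, -0.048,  0.032]))] [(0.68, array([ 0.623, -0.017,  0.063])), (0.28, array([ 0.389, -0.207,  0.079]))]
```

View pics/s0.png

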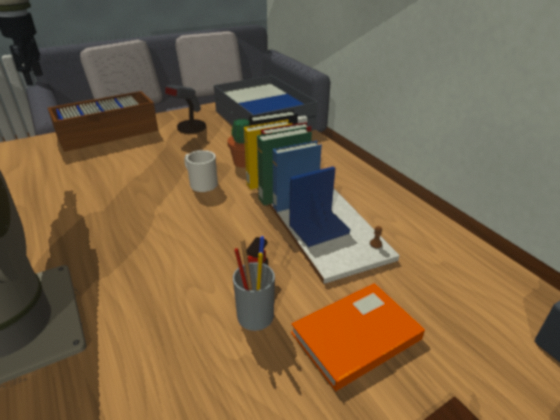

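View pics/t0.png

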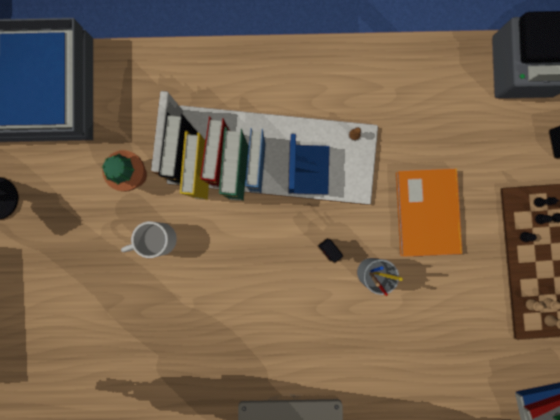

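```bash
cat >> h.py <<'E'
def hsv(im): return cv2.cvtColor(im,cv2.COLOR_BGR2HSV)
E
python3 - <<'E'
from h import *
c=np.load("c0.npz");b,Q=c["b"],c["Q"];a,P=c["a"],c["P"]
for n,im,C in(("top",b,Q),("side",a,P)):
    H=hsv(im);m=(abs(C[...,2]-.018)<.008)&(H[...,1]<60)&(H[...,2]>90)&(C[...,0]>.5)&(C[...,0]<.85)&(C[...,1]>-.32)&(C[...,1]<.32)
    m=cv2.morphologyEx(m.astype(np.uint8),cv2.MORPH_OPEN,np.ones((3,3)))
    k,l,s,_=cv2.connectedComponentsWithStats(m);m=l==1+s[1:,4].argmax()
    xy=C[m][:,:2].astype(np.float32);r=cv2.minAreaRect(xy);print(n,len(xy),r,cv2.boxPoints(r).round(4).tolist(),np.median(C[m][:,2]))
    # front edge: min x per y-bin for y in -0.2..-0.03
    e=[(y,np.percentile(xy[abs(xy[:,1]-y)<.004][:,0],1)) for y in np.arange(-.2,.0,.01) if (abs(xy[:,1]-y)<.004).sum()>3]
    bk=[(y,np.percentile(xy[abs(xy[:,1]-y)<.004][:,0],99)) for y in np.arange(-.2,.2,.01) if (abs(xy[:,1]-y)<.004).sum()>3]
    print("front",np.polyfit(*zip(*e),1),"back",np.polyfit(*zip(*bk),1), "ymin",np.percentile(xy[:,1],1))
# table height, pieces above
m=(Q[...,2]>.10)&(Q[...,0]>.5)&(Q[...,0]<.8)&(abs(Q[...,1])<.35)
big=cv2.resize(b[80:220,140:400],None,fx=3,fy=3,interpolation=cv2.INTER_CUBIC);cv2.imwrite("pics/t0c.png",cv2.convertScaleAbs(big,alpha=1.4,beta=20))
E
```

```text
top 7802 ((0.6634857654571533, 0.021227732300758362), (0.4463098645210266, 0.1809106320142746), 83.04955291748047) [[0.5467000007629395, -0.18930000066757202], [0.7263000011444092, -0.21119999885559082], [0.7803000211715698, 0.23180000483989716], [0.6007000207901001, 0.25369998812675476]] 0.018309791826107702
front [0.57247993 0.64613345] back [0.12465728 0.74985427] ymin -0.20037937
side 3454 ((0.6557010412216187, -0.0632585734128952), (0.27802327275276184, 0.17992350459098816), 82.9243392944336) [[0.5493000149726868, -0.19009999930858612], [0.7279000282287598, -0.21230000257492065], [0.7620999813079834, 0.06360000371932983], [0.5835000276565552, 0.08579999953508377]] 0.017909038758406992
front [0.74980546 0.67498207] back [0.16430365 0.75139941] ymin -0.20622095
```

View pics/t0c.png

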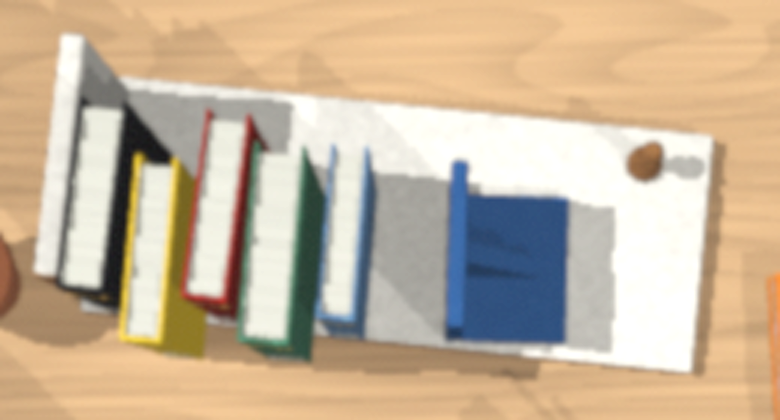

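```bash
cat >> h.py <<'E'
th=np.radians(-6.97);O=np.array([.575,.038]);RX=np.array([np.cos(th),np.sin(th)]);RY=np.array([-np.sin(th),np.cos(th)])
def rack(C): d=C[...,:2]-O;return np.stack([d@RX,d@RY,C[...,2]-.018],-1)
def plan(name,im,C,zmin,zmax,f):  # orthographic rack-frame view, 3 px/mm; x up->down
    R=rack(C);m=(R[...,2]>zmin)&(R[...,2]<zmax)&(R[...,0]>-.1)&(R[...,0]<.2)&(abs(R[...,1])<.25)
    print(name,m.sum());return R[m],im[m]
HGT=dict(black=.172,yellow=.165,red=.170,green=.175,blue=.158)
E
python3 - <<'E'
from h import *
c=np.load("c0.npz");b,Q=c["b"],c["Q"];a,P=c["a"],c["P"]
for n,im,C in(("top",b,Q),("side",a,P)):
    R,col=plan(n,im,C,.145,.19,None)
    R=R[R[:,0]<.16]
    # histogram in y at 2mm: count, min x, max x, median z
    for y in np.arange(-.01,.215,.003):
        s=R[(R[:,1]>=y)&(R[:,1]<y+.003)&(R[:,0]>-.09)]
        if len(s)>2: print(round(y*1e3),len(s),(np.percentile(s[:,0],[3,97])*1e3).round(),(np.percentile(s[:,2],[10,50,90])*1e3).round())
E
```

```text
top 5186
14 22 [ 0. 47.] [146. 157. 160.]
17 92 [  4. 106.] [153. 157. 159.]
20 87 [  1. 104.] [153. 155. 157.]
23 87 [  3. 103.] [152. 155. 157.]
26 87 [ 3. 99.] [153. 155. 157.]
29 85 [  1. 102.] [153. 154. 157.]
32 91 [  3. 101.] [153. 155. 157.]
35 84 [ 1. 99.] [153. 155. 157.]
38 92 [  3. 106.] [155. 158. 160.]
41 8 [ 76. 109.] [158. 158. 159.]
53 152 [-19.  96.] [150. 166. 176.]
56 93 [-19. 101.] [170. 174. 177.]
59 103 [-18.  95.] [170. 172. 174.]
62 104 [-19.  91.] [170. 172. 174.]
65 100 [-19.  95.] [170. 172. 174.]
68 105 [-21.  94.] [170. 172. 174.]
71 103 [-19.  90.] [170. 172. 173.]
74 100 [-19.  94.] [170. 172. 174.]
77 101 [-20.  91.] [170. 172. 174.]
80 105 [-20.  95.] [170. 172. 174.]
83 119 [-17.  98.] [170. 173. 177.]
86 34 [-4. 99.] [174. 175. 177.]
92 86 [ 57. 120.] [148. 160. 172.]
95 131 [  4. 109.] [150. 168. 172.]
98 91 [  2. 113.] [164. 167. 169.]
101 97 [  6. 112.] [164. 166. 168.]
104 100 [  4. 111.] [165. 167. 169.]
107 100 [  3. 112.] [165. 167. 169.]
110 92 [  5. 109.] [165. 167. 169.]
113 98 [  4. 113.] [165. 167. 169.]
116 102 [  4. 118.] [164. 167. 1
[... 2222 characters left out ...]
3.] [158. 163. 165.]
143 5 [-25.   2.] [153. 162. 163.]
146 17 [-26.  71.] [157. 161. 162.]
149 22 [-25.  80.] [160. 161. 163.]
152 28 [-24.  82.] [158. 161. 162.]
155 31 [-25.  80.] [159. 161. 163.]
158 51 [-25.  80.] [161. 163. 165.]
161 41 [-20.  90.] [161. 163. 165.]
167 12 [ 74. 122.] [150. 164. 172.]
170 93 [ 13. 123.] [153. 165. 171.]
173 141 [  5. 121.] [155. 165. 171.]
176 21 [ 3. 84.] [161. 165. 171.]
182 11 [  2. 114.] [165. 169. 170.]
185 26 [  3. 113.] [167. 168. 169.]
188 21 [  8. 109.] [168. 169. 170.]
191 23 [  3. 110.] [162. 168. 169.]
194 21 [ 11. 114.] [167. 168. 169.]
197 51 [  2. 122.] [167. 169. 172.]
200 53 [  3. 119.] [167. 170. 172.]
203 11 [ 5. 90.] [167. 170. 171.]
```

```bash
cat >> h.py <<'E'
from scipy.spatial.transform import Rotation as Ro
def rel(rx,ry,z,tilt=0,base=None):
    """target TCP in rack x,y (mm), table z (mm), tilt deg -> shift mm / rotvec deg in tool axes"""
    o=monitor.get_obs();p=np.array(o["position"]);R0=Ro.from_quat(o["ee_rot"])
    t=np.radians(tilt);X=np.r_[np.cos(t)*RX,np.sin(t)];Z=np.r_[np.sin(t)*RX,-np.cos(t)]
    R1=Ro.from_matrix(np.stack([X,np.cross(Z,X),Z],1))
    w=np.r_[O+rx/1e3*RX+ry/1e3*RY,z/1e3]
    print((rx,ry,z,tilt),"shift mm",(R0.inv().apply(w-p)*1e3).round(1),"rot",np.degrees((R0.inv()*R1).as_rotvec()).round(1),"world",w.round(3))
def where():
    o=monitor.get_obs();p=np.array(o["position"]);r=rack(p);print("t",o["clock"],"rack mm",(r*1e3+[0,0,18]).round(1),"F",np.array(o["ft_force"]).round(1),"q",np.round(o["joint_pos"],2),"g",o["grip_width"])
E
python3 - <<'E'
from h import *
for t in "mug stamp pencil_cup cactus pawn".split():
    f=find("top",t)[:1]; print(t,f,[rack(x[1]).round(3) for x in f])
c=np.load("c0.npz");b,Q=c["b"],c["Q"];a,P=c["a"],c["P"]
for n,im,C in(("top",b,Q),("side",a,P)):
    R=rack(C);
    for lo,hi in((.008,.02),(.11,.14)):
        H=hsv(im);m=(R[...,2]>lo)&(R[...,2]<hi)&(R[...,1]<.01)&(R[...,1]>-.17)&(R[...,0]>-.02)&(R[...,0]<.14)&(H[...,1]>90)&(H[...,0]>95)
        s=R[m]*1e3;r=cv2.minAreaRect(s[:,:2].astype(np.float32));print(n,lo,m.sum(),np.percentile(s,[2,98],0).round(),r)
rel(-90,147,230,0);rel(-75,147,70,35)
E
```

```text
mug [(0.77, array([0.479, 0.302, 0.035]))] [array([-0.127,  0.25 ,  0.017])]
stamp [(0.84, array([ 0.448, -0.093,  0.075]))] [array([-0.11 , -0.145,  0.057])]
pencil_cup [(0.79, array([ 0.392, -0.195,  0.064]))] [array([-0.153, -0.253,  0.046])]
cactus [(0.7, array([0.621, 0.333, 0.075]))] [array([0.01 , 0.298, 0.057])]
pawn [(0.49, array([ 0.698, -0.155,  0.034]))] [array([ 0.146, -0.177,  0.016])]
top 0.008 1377 [[  11. -126.   11.]
 [ 114.  -55.   18.]] ((62.77495574951172, -89.65022277832031), (106.9698715209961, 75.49505615234375), 3.4304563999176025)
top 0.11 315 [[  6. -53. 127.]
 [110. -38. 134.]] ((59.023712158203125, -45.05052185058594), (108.51348114013672, 11.469572067260742), 3.919416904449463)
side 0.008 1020 [[  11. -130.    9.]
 [ 114.  -48.   19.]] ((63.32819747924805, -88.55349731445312), (107.442138671875, 82.97240447998047), 3.5969958305358887)
side 0.11 446 [[  8. -54. 111.]
 [111. -40. 131.]] ((59.64139175415039, -44.78865051269531), (106.58019256591797, 15.05703067779541), 3.5091118812561035)
(-90, 147, 230, 0) shift mm [-306.5  435.9    1.3] rot [-0. -0. 82.] world [0.504 0.195 0.23 ]
(-75, 147, 70, 35) shift mm [-304.4  450.8  161.3] rot [-25.   28.7  79.2] world [0.518 0.193 0.07 ]
```

servo_tool:
  motion:
    - [0,-0.306,0.436,0,0,0,82]
    - [0,-0.306,0.436,0,0,0,82]
    - [0,-0.306,0.436,0,0,0,82]
    - [0,-0.306,0.436,0,0,0,82]
    - [0,-0.306,0.436,0,0,0,82]
    - [0,-0.306,0.436,0,0,0,82]
    - [0,-0.306,0.436,0,0,0,82]
    - [0,-0.306,0.436,0,0,0,82]
    - [0,-0.306,0.436,0,0,0,82]
    - [0,-0.306,0.436,0,0,0,82]
    - [0,-0.306,0.436,0,0,0,82]
    - [0,-0.306,0.436,0,0,0,82]
    - [0,-0.306,0.436,0,0,0,82]
    - [0,-0.306,0.436,0,0,0,82]

```text
clock: 2.8
position: [0.5035, 0.1957, 0.2314]
ee_rot: [0.998, -0.061, 0.0, -0.0]
ft_force: [0.6, 0.3, 0.3]
grip_width: -0.002
```

```bash
python3 - <<'E'
from h import *
where();rel(-75,147,70,35);rel(-75,147,120,35)
E
```

```text
t 2.8 rack mm [-90.1 147.9 231.4] F [0.6 0.3 0.3] q [-0.83  0.14  0.42  1.71 -0.06  1.3  -0.52] g -0.0022664835033182683
(-75, 147, 70, 35) shift mm [ 15.1   0.9 161.4] rot [-0. 35.  0.] world [0.518 0.193 0.07 ]
(-75, 147, 120, 35) shift mm [ 15.1   0.9 111.4] rot [-0. 35.  0.] world [0.518 0.193 0.12 ]
```

servo_tool:
  motion:
    - [0,0.005,0.001,0,0,35,0]
    - [0,0.005,0.001,0,0,35,0]
    - [0,0.005,0.001,0,0,35,0]
    - [0,0.005,0.001,0,0,35,0]
    - [0,0.015,0.001,0.06,0,35,0]
    - [0,0.015,0.001,0.12,0,35,0]
    - [0,0.015,0.001,0.161,0,35,0]
    - [0,0.015,0.001,0.161,0,35,0]
    - [0,0.015,0.001,0.161,0,35,0]

```text
clock: 3.92
position: [0.5193, 0.1932, 0.0721]
ee_rot: [0.952, -0.058, 0.301, 0.018]
ft_force: [0.6, -0.2, 0.0]
grip_width: -0.002
```

```bash
python3 - <<'E'
from h import *
where();a,P=cloud("side");cv2.imwrite("pics/s1.png",cv2.resize(a[60:270,130:410],None,fx=2.8,fy=2.8))
rel(-50,147,70,35);rel(-15,147,70,35)
E
```

```text
t 3.925 rack mm [-74.1 147.2  72.1] F [ 0.6 -0.2  0. ] q [-0.93  0.1   0.23  2.28  0.94  0.52 -1.61] g -0.0016011034419316957
(-50, 147, 70, 35) shift mm [18.1  0.6 15.8] rot [-0.1 -0.1 -0.1] world [0.543 0.19  0.07 ]
(-15, 147, 70, 35) shift mm [46.7  0.6 36. ] rot [-0.1 -0.1 -0.1] world [0.578 0.186 0.07 ]
```

View pics/s1.png

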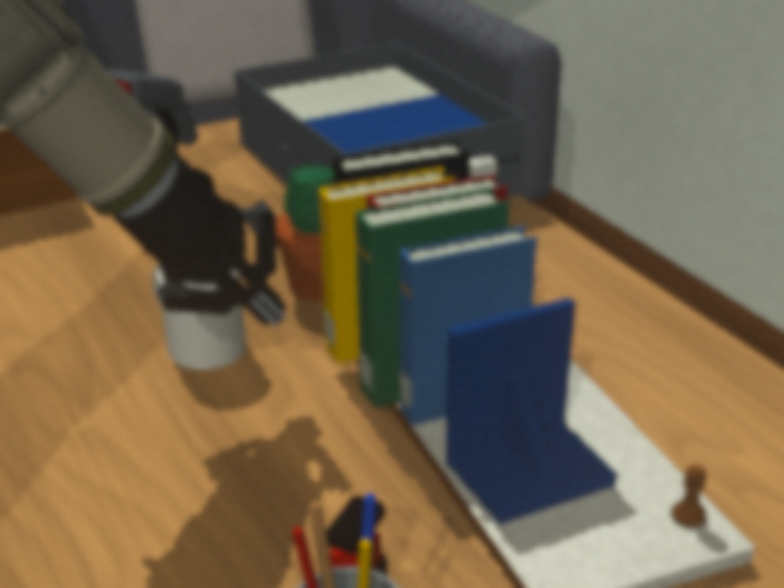

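```bash
python3 - <<'E'
from h import *
rel(-70,147,75,50);rel(-45,147,75,50)
E
```

```text
(-70, 147, 75, 50) shift mm [4.6 0.6 0.2] rot [-0.1 14.9 -0.1] world [0.523 0.192 0.075]
(-45, 147, 75, 50) shift mm [25.1  0.6 14.6] rot [-0.1 14.9 -0.1] world [0.548 0.189 0.075]
```

servo_tool:
  motion:
    - [0,0.005,0,0,0,15,0]
    - [0,0.005,0,0,0,15,0]
    - [0,0.025,0,0.0145,0,15,0]
    - [0,0.025,0,0.0145,0,15,0]
    - [0,0.025,0,0.0145,0,15,0]

```text
clock: 4.6
position: [0.5473, 0.1893, 0.0739]
ee_rot: [0.905, -0.056, 0.422, 0.025]
ft_force: [0.4, 0.8, -0.0]
grip_width: -0.002
```

```bash
python3 - <<'E'
from h import *
where();rel(-35,147,75,50);rel(-15,147,75,50);rel(-45,147,75,50)
E
```

```text
t 4.6 rack mm [-45.9 146.8  73.9] F [ 0.4  0.8 -0. ] q [-1.02  0.18  0.25  2.37  1.61  0.61 -2.33] g -0.0022907200122249858
(-35, 147, 75, 50) shift mm [ 7.8 -0.2  7.6] rot [ 0.  -0.  -0.1] world [0.558 0.188 0.075]
(-15, 147, 75, 50) shift mm [20.7 -0.3 23. ] rot [ 0.  -0.  -0.1] world [0.578 0.186 0.075]
(-45, 147, 75, 50) shift mm [ 1.4 -0.2 -0. ] rot [ 0.  -0.  -0.1] world [0.548 0.189 0.075]
```

servo_tool:
  motion:
    - [0,0.0045,0,0.0054,0,0,0]
    - [0,0.007,0,0.008,0,0,0]
    - [0,0.009,0,0.0107,0,0,0]
    - [0,0.011,0,0.0133,0,0,0]
    - [0,0.0135,0,0.016,0,0,0]
    - [0,0.0155,0,0.0185,0,0,0]
    - [0,0.018,0,0.0214,0,0,0]
    - [0,0.018,0,0.0214,0,0,0]

```text
clock: 5.6
position: [0.5751, 0.1854, 0.0729]
ee_rot: [0.905, -0.056, 0.422, 0.026]
ft_force: [0.3, -0.2, -0.6]
grip_width: -0.002
```

```bash
cat >> h.py <<'E'
YR=dict(black=(175,200),yellow=(138,158),red=(99,119),green=(58,82),blue=(20,36))
def books(R0=None,zlo=.15,yr=YR):
    for n in("top","side"):
        im,C=cloud(n);R=rack(C)*1e3
        for k,(l,h) in yr.items():
            m=(R[...,2]>HGT[k]*1e3-10)&(R[...,2]<HGT[k]*1e3+5)&(R[...,1]>l)&(R[...,1]<h)&(R[...,0]>-45)&(R[...,0]<140)
            s=R[m]
            if len(s)>20: print(n,k,len(s),"x",np.percentile(s[:,0],[2,98]).round(1))
E
python3 - <<'E'
from h import *
where();books()
E
```

```text
t 5.6 rack mm [-17.8 146.3  72.9] F [ 0.3 -0.2 -0.6] q [-0.99  0.23  0.28  2.32  1.65  0.56 -2.33] g -0.0018527259917005127
top black 823 x [  0.7 114.4]
top yellow 606 x [-13.8  95.3]
top red 633 x [  3.5 114. ]
top green 806 x [-19.8  95.1]
top blue 461 x [  0.3 103.1]
side black 170 x [  2.5 120. ]
side yellow 124 x [-13.3  97.9]
side red 118 x [  4.4 117.3]
side green 211 x [-18.9 101.9]
side blue 127 x [  1.4 111.8]
```

servo_tool:
  motion:
    - [0,0.002,0,0.0023,0,0,0]
    - [0,0.0038,0,0.0046,0,0,0]
    - [0,0.0058,0,0.007,0,0,0]
    - [0,0.0077,0,0.0092,0,0,0]
    - [0,0.0088,0,0.0105,0,0,0]
    - [0,0.0088,0,0.0105,0,0,0]

```text
clock: 6.45
position: [0.5885, 0.1838, 0.0728]
ee_rot: [0.905, -0.055, 0.422, 0.026]
ft_force: [0.5, -0.2, -0.8]
grip_width: -0.002
```

```bash
python3 - <<'E'
from h import *
where();books()
# front edge of rack: transition in top view along x for several rack y (free section)
im,C=cloud("top");R=rack(C)*1e3;H=hsv(im)
i=eyes.camera_info("top");K=np.array(i["intrinsics"]);E=np.array(i["extrinsics"])
g=im.astype(np.float32)
for y in(-220,-200,-180,-160,-140,0,-10):
    xs=np.arange(-15,15,.5);w=np.array([np.r_[O+x/1e3*RX+y/1e3*RY,.018,1] for x in xs]);p=(E@w.T)[:3];p=K@p;p=(p[:2]/p[2]).astype(np.float32)
    b=cv2.remap(g[...,0],p[:1],p[1:],cv2.INTER_LINEAR)[0];d=np.gradient(b);print(y,xs[d.argmax()],b[::6].round())
rel(-60,147,75,50);rel(-60,68,75,50)
E
```

```text
t 6.45 rack mm [ -4.3 146.4  72.8] F [ 0.5 -0.2 -0.8] q [-0.97  0.25  0.29  2.3   1.66  0.54 -2.32] g -0.0024316854990430927
top black 827 x [  1.3 113.8]
top yellow 675 x [-42.  108.1]
top red 636 x [  3.4 114.4]
top green 809 x [-19.6  95.3]
top blue 462 x [  0.9 103.3]
side black 173 x [  1.9 118.6]
side yellow 133 x [-41.4 113.2]
side red 110 x [  4.  116.7]
side green 193 x [-19.1 101.1]
side blue 124 x [  1.7 108.2]
-220 1.0 [ 99.  99.  94.  92.  89. 115. 163. 177. 176. 177.]
-200 0.5 [ 98.  92.  89.  92.  89. 112. 164. 178. 178. 176.]
-180 1.0 [ 92.  91.  92.  90.  86. 108. 163. 177. 178. 178.]
-160 0.5 [ 88.  89.  89.  87.  87. 108. 161. 172. 149. 128.]
-140 1.5 [ 89.  87.  85.  88.  83. 107. 165. 176. 155. 129.]
0 0.0 [ 65.  62.  63.  65.  61.  81. 116. 126. 125. 126.]
-10 2.0 [ 67.  63.  62.  64.  61.  80. 114. 122. 123. 124.]
(-60, 147, 75, 50) shift mm [-34.1  -0.5 -44. ] rot [ 0. -0. -0.] world [0.533 0.191 0.075]
(-60, 68, 75, 50) shift mm [-34.1  78.5 -44. ] rot [ 0. -0. -0.] world [0.524 0.113 0.075]
```

servo_tool:
  motion:
    - [0,-0.029,0,-0.0345,0,0,0]
    - [0,-0.029,0,-0.0345,0,0,0]
    - [0,-0.029,0.04,-0.0345,0,0,0]
    - [0,-0.029,0.0765,-0.0345,0,0,0]
    - [0,-0.029,0.0765,-0.0345,0,0,0]
    - [0,-0.018,0.0765,-0.021,0,0,0]
    - [0,-0.018,0.0765,-0.021,0,0,0]

```text
clock: 7.48
position: [0.5503, 0.1158, 0.0684]
ee_rot: [0.906, -0.054, 0.419, 0.028]
ft_force: [0.9, -0.3, 0.5]
grip_width: -0.002
```

```bash
python3 - <<'E'
from h import *
where();books()
rel(-4,70,73,50)
E
```

```text
t 7.475 rack mm [-34.   74.2  68.4] F [ 0.9 -0.3  0.5] q [-0.05  0.17 -0.57  2.41  1.82  0.63 -2.32] g -0.0017660918842338248
top black 825 x [  0.9 114.2]
top yellow 603 x [ -0.4 108. ]
top red 640 x [  3.1 113.8]
top green 808 x [-19.9  95.2]
top blue 460 x [  0.7 103.2]
side black 176 x [  2.  120.2]
side yellow 109 x [  0.2 111. ]
side red 118 x [  4.7 117.7]
side green 201 x [-19.2  98.7]
side blue 120 x [  1.4 110.9]
(-4, 70, 73, 50) shift mm [21.5 -0.2 19.2] rot [ 0.6  0.3 -0.1] world [0.58  0.108 0.073]
```

servo_tool:
  motion:
    - [0,0.004,0,0.0035,0,0,0]
    - [0,0.007,0,0.006,0,0,0]
    - [0,0.0095,0,0.0085,0,0,0]
    - [0,0.012,0,0.011,0,0,0]
    - [0,0.0145,0,0.0135,0,0,0]
    - [0,0.017,0,0.016,0,0,0]
    - [0,0.019,0,0.0175,0,0,0]
    - [0,0.0205,0,0.019,0,0,0]
    - [0,0.0205,0,0.019,0,0,0]

```text
clock: 8.7
position: [0.5774, 0.1129, 0.0716]
ee_rot: [0.906, -0.054, 0.419, 0.028]
ft_force: [-0.2, 0.6, 0.6]
grip_width: -0.004
```

```bash
python3 - <<'E'
from h import *
where();books()
rel(-60,70,100,20)
E
```

```text
t 8.7 rack mm [-6.7 74.7 71.6] F [-0.2  0.6  0.6] q [-0.04  0.21 -0.54  2.36  1.83  0.61 -2.28] g -0.004345012765379153
top black 830 x [  1.1 113.8]
top yellow 604 x [ -0.5 108.2]
top red 642 x [  3.2 114.4]
top green 813 x [ -2.7 112.3]
top blue 464 x [  0.3 102.9]
side black 175 x [  2.4 121.7]
side yellow 114 x [  1.3 112.9]
side red 124 x [  4.3 116.3]
side green 195 x [ -2.1 113.9]
side blue 118 x [  1.6 108.5]
(-60, 70, 100, 20) shift mm [-13.    4.9 -58.9] rot [  0.3 -29.6   0.2] world [0.524 0.115 0.1  ]
```

servo_tool:
  motion:
    - [0,0.0013,0,0.0015,0,0,0]
    - [0,0.0024,0,0.0028,0,0,0]
    - [0,0.0024,0,0.0028,0,0,0]
    - [0,-0.024,0,-0.034,0,0,0]
    - [0,-0.024,0,-0.034,0,0,0]

```text
clock: 9.43
position: [0.5421, 0.1183, 0.0728]
ee_rot: [0.907, -0.054, 0.417, 0.029]
ft_force: [-0.7, -0.0, -1.2]
grip_width: -0.0
```

```bash
python3 - <<'E'
from h import *
where();books()
rel(-60,70,230,0);rel(-60,-200,230,0)
E
```

```text
t 9.425 rack mm [-42.3  75.7  72.8] F [-0.7 -0.  -1.2] q [ 0.36  0.23 -1.    2.41  1.8   0.71 -2.24] g -0.0004084396129627953
top black 829 x [  0.9 114.3]
top yellow 607 x [ -0.4 108.4]
top red 641 x [  3.2 114.2]
top green 811 x [  0.9 115.8]
top blue 461 x [  0.4 102.7]
side black 179 x [  2.4 116.8]
side yellow 118 x [  0.4 113.4]
side red 135 x [  4.2 119.7]
side green 188 x [  2.  120.3]
side blue 109 x [  1.8 107.5]
(-60, 70, 230, 0) shift mm [ 107.9    5.9 -115.7] rot [  0.3 -49.4   0.1] world [0.524 0.115 0.23 ]
(-60, -200, 230, 0) shift mm [ 106.9  275.9 -114.5] rot [  0.3 -49.4   0.1] world [ 0.491 -0.153  0.23 ]
```

servo_tool:
  motion:
    - [0,0.05,0,-0.06,0,0,0]
    - [0,0.1,0,-0.09,0,0,0]
    - [0,0.12,0,-0.101,0,0,0]
    - [0.5,0.108,0.006,-0.116,0,-49.4,0]
    - [0.5,0.108,0.006,-0.116,0,-49.4,0]
    - [0.5,0.108,0.006,-0.116,0,-49.4,0]
    - [0.5,0.108,0.006,-0.116,0,-49.4,0]
    - [0.5,0.108,0.006,-0.116,0,-49.4,0]
    - [0.5,0.108,0.006,-0.116,0,-49.4,0]
    - [0.5,0.108,0.006,-0.116,0,-49.4,0]

```text
clock: 10.78
position: [0.5265, 0.1137, 0.2294]
ee_rot: [0.998, -0.063, -0.0, 0.003]
ft_force: [-0.7, 0.5, -0.5]
grip_width: 0.502
```

```bash
python3 - <<'E'
from h import *
where()
rel(0,-60,230,0);rel(60,-165,230,0)
E
```

```text
t 10.775 rack mm [-57.3  69.2 229.4] F [-0.7  0.5 -0.5] q [ 0.2   0.19 -0.56  1.67  0.11  1.32 -0.51] g 0.5017732185352481
(0, -60, 230, 0) shift mm [ 57.8 129.    0.3] rot [ 0.4  0.  -0.2] world [ 0.568 -0.022  0.23 ]
(60, -165, 230, 0) shift mm [118.2 233.8   1. ] rot [ 0.4  0.  -0.2] world [ 0.615 -0.133  0.23 ]
```

servo_tool:
  motion:
    - [0.5,0.03,0.06,0,0,0,0]
    - [0.5,0.06,0.12,0,0,0,0]
    - [0.5,0.09,0.18,0,0,0,0]
    - [0.5,0.118,0.229,0,0,0,0]
    - [0.5,0.118,0.229,0,0,0,0]
    - [0.5,0.118,0.229,0.06,0,0,0]
    - [0.5,0.118,0.229,0.12,0,0,0]
    - [0.5,0.118,0.229,0.16,0,0,0]
    - [0.5,0.118,0.229,0.16,0,0,0]
    - [0.5,0.118,0.229,0.16,0,0,0]

```text
clock: 12.02
position: [0.6149, -0.1272, 0.0743]
ee_rot: [0.998, -0.061, 0.002, 0.004]
ft_force: [0.2, -0.9, -0.2]
grip_width: 0.5
```

```bash
python3 - <<'E'
from h import *
where();a,P=cloud("side");cv2.imwrite("pics/s2.png",cv2.resize(a[110:290,230:430],None,fx=3.3,fy=3.3))
rel(61,-160,21,0);rel(61,-139,21,0)
E
```

```text
t 12.025 rack mm [  59.7 -159.2   74.3] F [ 0.2 -0.9 -0.2] q [ 0.43  0.49 -0.39  1.61  0.21  1.08 -0.14] g 0.49969396292211893
(61, -160, 21, 0) shift mm [ 0.8  0.3 53.7] rot [ 0.4 -0.3  0. ] world [ 0.616 -0.128  0.021]
(61, -139, 21, 0) shift mm [  0.8 -20.7  53.5] rot [ 0.4 -0.3  0. ] world [ 0.619 -0.107  0.021]
```

View pics/s2.png

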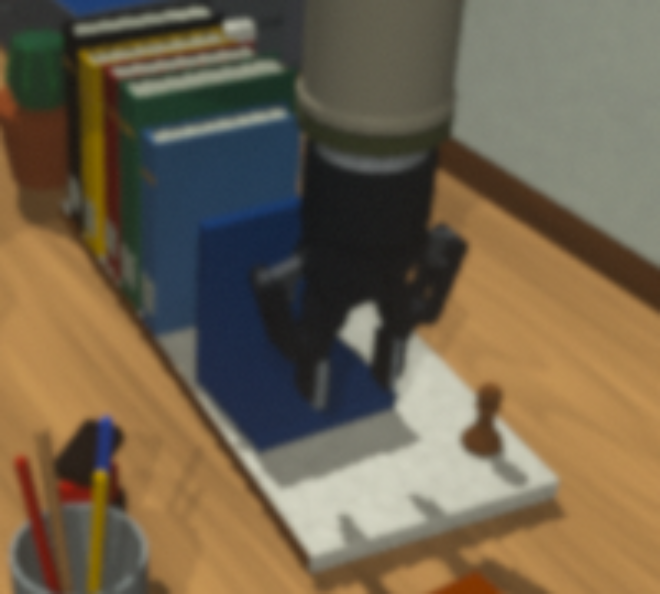

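servo_tool:
  motion:
    - [0.5,0.001,0.002,0.025,0,0,0]
    - [0.5,0.001,0.002,0.045,0,0,0]
    - [0.5,0.001,0.002,0.054,0,0,0]
    - [0.5,0.001,0.002,0.054,0,0,0]
    - [0.5,0.001,-0.01,0.054,0,0,0]
    - [0.5,0.001,-0.015,0.054,0,0,0]
    - [0.5,0.001,-0.02,0.054,0,0,0]
    - [0.5,0.001,-0.026,0.054,0,0,0]
    - [0.5,0.001,-0.032,0.054,0,0,0]
    - [0.5,0.001,-0.038,0.054,0,0,0]
    - [0.5,0.001,-0.038,0.054,0,0,0]

```text
clock: 13.45
position: [0.6194, -0.0893, 0.0176]
ee_rot: [0.998, -0.061, -0.0, 0.003]
ft_force: [0.5, 0.0, 0.4]
grip_width: 0.5
```

```bash
cat >> h.py <<'E'
def bend():
    for n in("top","side"):
        im,C=cloud(n);R=rack(C)*1e3;H=hsv(im)
        m=(R[...,2]>115)&(R[...,2]<138)&(R[...,1]<82)&(R[...,1]>-70)&(R[...,0]>-5)&(R[...,0]<135)&(H[...,1]>90)&(H[...,0]>95)&(H[...,0]<125)
        s=R[m]
        if len(s)>30: print(n,"bookend top",len(s),np.percentile(s,[2,50,98],0).round()[:,:2].tolist(),cv2.minAreaRect(s[:,:2].astype(np.float32)))
E
python3 - <<'E'
from h import *
where();bend()
E
```

```text
t 13.45 rack mm [  59.5 -121.    17.6] F [0.5 0.  0.4] q [ 0.36  0.56 -0.38  1.65  0.25  0.98 -0.23] g 0.4995377671870252
top bookend top 331 [[10.0, -32.0], [61.0, -27.0], [115.0, 18.0]] ((59.4467658996582, -7.944986343383789), (115.09474182128906, 50.34836196899414), 1.067389726638794)
side bookend top 485 [[2.0, -33.0], [38.0, 17.0], [80.0, 21.0]] ((36.65690994262695, -3.0672607421875), (66.71883392333984, 83.24210357666016), 79.48892211914062)
```

servo_tool:
  motion:
    - [0.5,0.001,-0.004,0,0,0,0]
    - [0.5,0.001,-0.009,0,0,0,0]
    - [0.5,0.001,-0.014,0,0,0,0]
    - [0.5,0.001,-0.019,0,0,0,0]
    - [0.5,0.001,-0.024,0,0,0,0]
    - [0.5,0.001,-0.028,0,0,0,0]
    - [0.5,0.001,-0.032,0,0,0,0]
    - [0.5,0.001,-0.036,0,0,0,0]
    - [0.5,0.001,-0.039,0,0,0,0]
    - [0.5,0.001,-0.042,0,0,0,0]
    - [0.5,0.001,-0.045,0,0,0,0]
    - [0.5,0.001,-0.048,0,0,0,0]
    - [0.5,0.001,-0.051,0,0,0,0]
    - [0.5,0.001,-0.054,0,0,0,0]
    - [0.5,0.001,-0.054,0,0,0,0]

```text
clock: 15.42
position: [0.6269, -0.0371, 0.0173]
ee_rot: [0.998, -0.061, -0.0, 0.003]
ft_force: [0.1, -4.4, 3.0]
grip_width: 0.5
```

```bash
python3 - <<'E'
from h import *
where()
a,_=cloud("side");b,_=cloud("top")
cv2.imwrite("pics/m3.png",np.hstack([cv2.resize(a[90:290,200:420],(440,400)),cv2.resize(b[80:220,150:290],(400,400))[:,:350]]))
E
```

```text
t 15.425 rack mm [ 60.6 -68.2  17.3] F [ 0.1 -4.4  3. ] q [ 0.28  0.57 -0.39  1.64  0.26  0.99 -0.32] g 0.49956129050208703
```

View pics/m3.png

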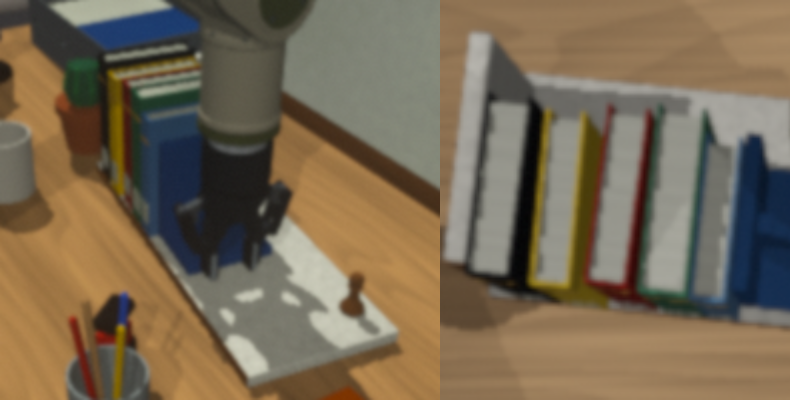

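servo_tool:
  motion:
    - [0.5,0,-0.003,0,0,0,0]
    - [0.5,0,-0.006,0,0,0,0]
    - [0.5,0,-0.009,0,0,0,0]
    - [0.5,0,-0.012,0,0,0,0]
    - [0.5,0,-0.015,0,0,0,0]
    - [0.5,0,-0.018,0,0,0,0]
    - [0.5,0,-0.0205,0,0,0,0]
    - [0.5,0,-0.023,0,0,0,0]
    - [0.5,0,-0.0255,0,0,0,0]
    - [0.5,0,-0.028,0,0,0,0]
    - [0.5,0,-0.03,0,0,0,0]
    - [0.5,0,-0.032,0,0,0,0]
    - [0.5,0,-0.032,0,0,0,0]

```text
clock: 17.15
position: [0.6308, -0.007, 0.0173]
ee_rot: [0.998, -0.062, -0.0, 0.004]
ft_force: [-2.4, -7.9, 5.4]
grip_width: 0.5
```

```bash
python3 - <<'E'
from h import *
where()
im,C=cloud("top");R=rack(C)*1e3
cv2.imwrite("pics/t4.png",cv2.resize(im[80:220,140:290],(750,600)) if 0 else cv2.resize(im[90:210,150:290],(700,600)))
for y in range(60,212,3):
    m=(R[...,1]>=y)&(R[...,1]<y+3)&(R[...,2]>145)&(R[...,2]<182)&(R[...,0]>-40)&(R[...,0]<130)
    s=R[m]
    if len(s)>5: print(y,len(s),np.percentile(s[:,0],[3,97]).round(),np.median(s[:,2]).round())
E
```

```text
t 17.15 rack mm [ 60.9 -37.9  17.3] F [-2.4 -7.9  5.4] q [ 0.24  0.57 -0.4   1.63  0.26  0.99 -0.37] g 0.4999942632719844
60 76 [  4. 109.] 156.0
63 75 [  4. 105.] 157.0
66 87 [  1. 103.] 155.0
69 91 [  2. 102.] 155.0
72 84 [  5. 101.] 155.0
75 85 [  2. 103.] 155.0
78 86 [  4. 101.] 155.0
81 104 [  2. 106.] 155.0
84 189 [  3. 121.] 162.0
87 94 [  1. 115.] 174.0
90 102 [  1. 117.] 172.0
93 102 [  0. 116.] 172.0
96 104 [  1. 114.] 172.0
99 102 [  4. 115.] 172.0
102 100 [  1. 112.] 172.0
105 106 [  1. 115.] 172.0
108 103 [  1. 115.] 172.0
111 98 [  0. 117.] 172.0
114 133 [  2. 121.] 173.0
117 77 [  4. 120.] 172.0
120 68 [  4. 113.] 168.0
123 100 [  4. 109.] 167.0
126 94 [  3. 111.] 167.0
129 94 [  4. 111.] 167.0
132 103 [  3. 113.] 167.0
135 90 [  6. 111.] 167.0
138 97 [  4. 113.] 167.0
141 129 [  5. 120.] 167.0
144 77 [  0. 116.] 170.0
147 67 [ -0. 111.] 165.0
150 96 [  1. 106.] 162.0
153 88 [  2. 107.] 161.0
156 93 [  0. 104.] 162.0
159 97 [  0. 108.] 162.0
162 92 [ -0. 105.] 162.0
165 96 [  1. 108.] 162.0
168 125 [  4. 115.] 164.0
171 170 [  2. 118.] 169.0
174 66 [  0. 110.] 170.0
177 100 [ -0. 112.] 169.0
180 93 [  3. 109.] 169.0
183 108 [ -0. 111.] 169.0
186 98 [  2. 111.] 169.0
189 96 [  0. 112.] 168.0
192 99 [  2. 111.] 169.0
195 102 [ -1. 110.] 169.0
198 135 [  3. 119.] 170.0
201 48 [  0. 113.] 172.0
```

View pics/t4.png

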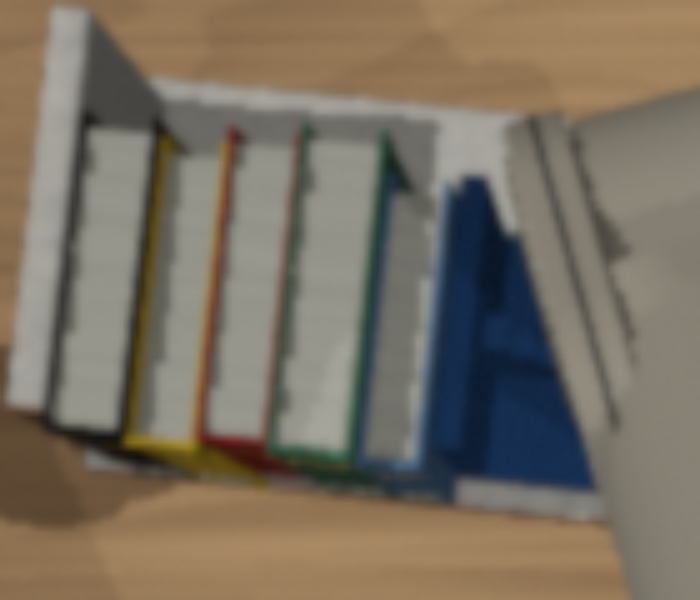

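servo_tool:
  motion:
    - [0.5,0,-0.0015,0,0,0,0]
    - [0.5,0,-0.003,0,0,0,0]
    - [0.5,0,-0.0045,0,0,0,0]
    - [0.5,0,-0.006,0,0,0,0]
    - [0.5,0,-0.006,0,0,0,0]

```text
clock: 17.82
position: [0.6316, -0.0017, 0.0173]
ee_rot: [0.998, -0.062, -0.0, 0.005]
ft_force: [-1.3, -10.4, 4.9]
grip_width: 0.499
```

servo_tool:
  motion:
    - [0.5,0,-0.001,0,0,0,0]
    - [0.5,0,-0.0015,0,0,0,0]
    - [0.5,0,-0.0015,0,0,0,0]

```text
clock: 18.2
position: [0.6318, -0.0005, 0.0173]
ee_rot: [0.998, -0.062, -0.0, 0.005]
ft_force: [-1.2, -11.3, 5.2]
grip_width: 0.5
```

```bash
python3 - <<'E'
from h import *
where();YR2=dict(black=(182,204),yellow=(157,172),red=(128,144),green=(97,118),blue=(72,86));books(yr=YR2);bend()
E
```

```text
t 18.2 rack mm [ 61.  -31.3  17.3] F [ -1.2 -11.3   5.2] q [ 0.23  0.58 -0.4   1.63  0.27  0.99 -0.38] g 0.49960797312659333
top black 703 x [  0.9 112.7]
top yellow 461 x [-1.000e-01  1.085e+02]
top red 502 x [  3.7 113.8]
top green 706 x [  1.6 116.3]
top blue 404 x [  1.6 103.3]
side black 127 x [  1.5 114.6]
side green 95 x [ 2.5 77. ]
side blue 55 x [ 2.7 62. ]
top bookend top 400 [[12.0, 57.0], [62.0, 62.0], [115.0, 69.0]] ((60.90262222290039, 62.852813720703125), (12.902939796447754, 115.52130126953125), 89.70854187011719)
side bookend top 269 [[3.0, 6.0], [31.0, 64.0], [61.0, 73.0]] ((17.448219299316406, 34.96076202392578), (102.94866180419922, 61.17540740966797), 65.88203430175781)
```

servo_tool:
  motion:
    - [0.5,0,-0.001,0,0,0,0]
    - [0.5,0,-0.0015,0,0,0,0]
    - [0.5,0,-0.0015,0,0,0,0]

```text
clock: 18.77
position: [0.632, 0.0011, 0.0172]
ee_rot: [0.998, -0.062, -0.0, 0.005]
ft_force: [-2.4, -10.6, 4.5]
grip_width: 0.501
```

servo_tool:
  motion:
    - [0.5,0,-0.001,0,0,0,0]
    - [0.5,0,-0.001,0,0,0,0]

```text
clock: 19.02
position: [0.6321, 0.0018, 0.0173]
ee_rot: [0.998, -0.062, -0.0, 0.005]
ft_force: [-1.9, -11.1, 6.0]
grip_width: 0.501
```

servo_tool:
  motion:
    - [0.5,0,-0.001,0,0,0,0]
    - [0.5,0,-0.0015,0,0,0,0]

```text
clock: 19.27
position: [0.6321, 0.0018, 0.0173]
ee_rot: [0.998, -0.063, -0.0, 0.006]
ft_force: [-4.3, -16.3, 7.2]
grip_width: 0.501
```

servo_tool:
  motion:
    - [0.5,0,-0.001,0,0,0,0]
    - [0.5,0,-0.0015,0,0,0,0]

```text
clock: 19.52
position: [0.6321, 0.0019, 0.0172]
ee_rot: [0.998, -0.063, -0.001, 0.007]
ft_force: [-5.3, -19.5, 8.4]
grip_width: 0.5
```

```bash
python3 - <<'E'
from h import *
where()
im,C=cloud("top");bend()
cv2.imwrite("pics/t5.png",cv2.resize(im[90:210,150:290],(700,600),interpolation=cv2.INTER_CUBIC))
E
```

```text
t 19.525 rack mm [ 61.  -29.   17.2] F [ -5.3 -19.5   8.4] q [ 0.22  0.58 -0.4   1.63  0.27  0.99 -0.39] g 0.49976579353689116
top bookend top 406 [[12.0, 59.0], [62.0, 65.0], [116.0, 71.0]] ((60.746681213378906, 64.87429809570312), (12.80880355834961, 115.92281341552734), 89.89054107666016)
side bookend top 266 [[4.0, 58.0], [32.0, 67.0], [62.0, 76.0]] ((17.613086700439453, 38.021697998046875), (102.9452133178711, 59.14628219604492), 65.8787612915039)
```

View pics/t5.png

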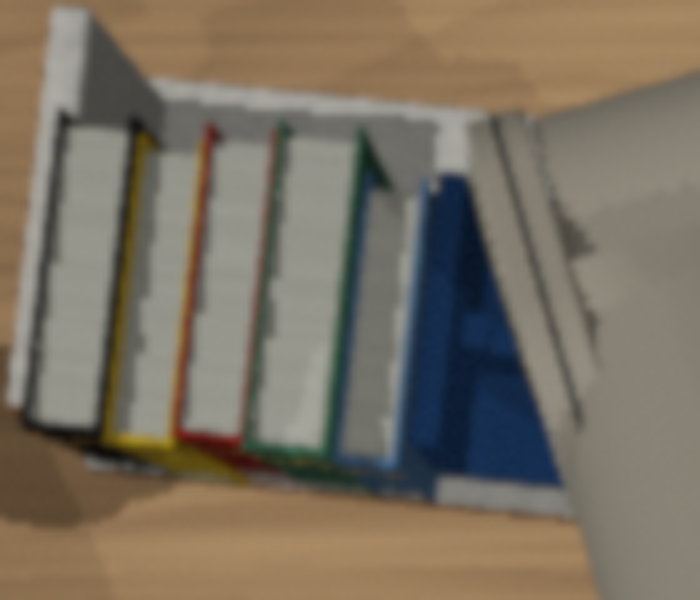

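servo_tool:
  motion:
    - [0.5,0,0.005,0,0,0,0]
    - [0.5,0,0.02,0,0,0,0]
    - [0.5,0,0.04,0,0,0,0]
    - [0.5,0,0.045,0,0,0,0]
    - [0.5,0,0.05,-0.06,0,0,0]
    - [0.5,0,0.05,-0.12,0,0,0]
    - [0.5,0,0.05,-0.18,0,0,0]
    - [0.5,0,0.05,-0.21,0,0,0]
    - [0.5,-0.06,0.05,-0.22,0,0,0]
    - [0.5,-0.12,0.1,-0.22,0,0,0]
    - [0.5,-0.16,0.15,-0.22,0,0,0]
    - [0.5,-0.16,0.15,-0.22,0,0,0]

```text
clock: 21.18
position: [0.4529, -0.123, 0.2382]
ee_rot: [0.998, -0.063, -0.0, 0.004]
ft_force: [1.0, 0.8, -0.3]
grip_width: 0.5
```

```bash
python3 - <<'E'
from h import *
where();YR2=dict(black=(186,206),yellow=(159,174),red=(130,148),green=(99,120),blue=(74,88));books(yr=YR2);bend()
a,P=cloud("side");b,Q=cloud("top");c=np.load("c0.npz")
cv2.imwrite("pics/f6.png",np.hstack([cv2.resize(a[70:330,180:440],(400,400)),cv2.resize(b[80:220,150:290],(400,400))]))
for t in "mug stamp pencil_cup cactus pawn returned_book".split(): print(t,find("top",t)[:1])
E
```

```text
t 21.175 rack mm [-101.7 -174.6  238.2] F [ 1.   0.8 -0.3] q [ 0.54  0.   -0.38  1.83  0.01  1.31  0.04] g 0.49954304315972375
top black 650 x [  0.8 112.4]
top yellow 461 x [ -0.4 108.3]
top red 569 x [  2.9 114. ]
top green 709 x [  1.6 116.6]
top blue 395 x [  1.6 103.9]
side blue 30 x [  2.3 115. ]
top bookend top 399 [[12.0, 59.0], [62.0, 65.0], [115.0, 71.0]] ((59.84309768676758, 64.89685821533203), (12.718482971191406, 117.56309509277344), 89.77900695800781)
side bookend top 289 [[4.0, 58.0], [81.0, 62.0], [116.0, 75.0]] ((60.7191162109375, 66.87767791748047), (20.965457916259766, 116.84473419189453), 87.44694519042969)
mug [(0.94, array([0.479, 0.297, 0.037]))]
stamp [(0.68, array([ 0.565, -0.32 ,  0.023]))]
pencil_cup []
cactus [(0.81, array([0.618, 0.333, 0.077]))]
pawn [(0.71, array([ 0.699, -0.152,  0.037]))]
returned_book [(0.91, array([ 0.563, -0.321,  0.025]))]
```

View pics/f6.png

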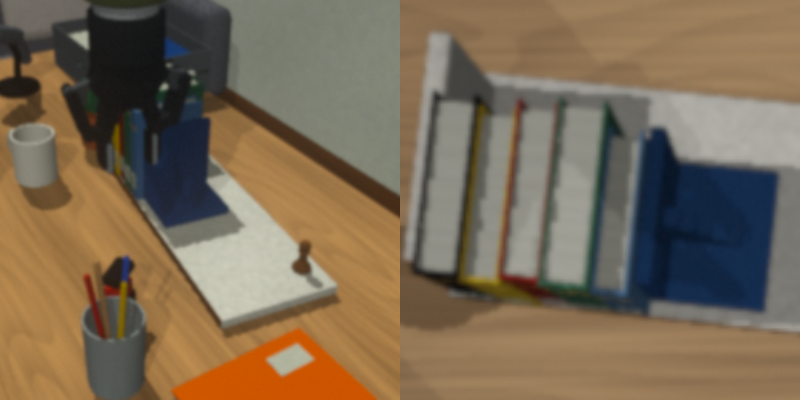

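```bash
python3 -c "
from workcell import ticket,monitor
print(ticket.hand_in(),monitor.get_obs()['clock'])"
```

```text
the job is handed in; nothing more can be done
the job is handed in; nothing more can be done
```

The row is tidied and the job is handed in, at about 21 s of the 67 s allowed. I pushed the yellow and green books back to the front edge. Then I pushed the bookend by its foot until the push force jumped from 11 N to about 19 N and it stopped moving.

**Last checks:**
- **Spines:** all five measure between -0.4 and +2.9 mm on the rack's x axis, where the front edge itself measures about +0.5 to +1. The red book sits deepest, about 2 mm behind the edge, where it already was. I left it there, since only pushing was allowed.
- **Bookend:** its felt face is at about y = 71 mm against the 70 mm target, and it is square to the rack. The books look upright and close together.
- **Other things:** the mug, cactus and pawn are within 5 mm of their first readings, about the detector's own error.
- **Detector misses:** in the last top picture the stamp search reported the orange book's position, and the pencil cup was not found. The side picture shows the stamp, cup and orange book apparently undisturbed, and the arm never went low near them. I had no starting measurement for the orange book.

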